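Stack the tins and jar and nest the cups on the shelf mats

TASK

Tidy the shelf onto its two mats, one piece at a time in this order: put the wide tin in the middle of the square rubber mat, the glass jar upright and centred on that tin, and the narrow tin upright and centred on the jar's lid; then stand the wide white cup upright in the middle of the round cork mat and nest the slim white cup upright inside it, down on its floor. Keep the jar upright and set it down without dropping it. Leave the tape roll, the sanding block and the trowel where they lie.

Things in the scene. Friction and masses are not known exactly. Their poses are not given: they have to be found in the camera images.
- square_mat: Target, fixed to the shelf: thin black rubber mat, 100 x 100 mm, 4 mm thick, flat. Origin at the centre of its underside, on the shelf (z = 0); x and y along its edges, z up.
- round_mat: Target, fixed to the shelf: thin round cork mat, 100 mm diameter, 4 mm thick, flat. Origin at the centre of its underside, on the shelf; z up.
- wide_tin: Loose closed aluminium tin, the wider one: plain cylinder 68 mm diameter, 40 mm high, about 0.22 kg, flat top, standing upright. Origin at the centre of its underside, z up.
- narrow_tin: Loose closed aluminium tin, the narrower one: plain cylinder 46 mm diameter, 32 mm high, about 0.09 kg, flat top, standing upright. Origin at the centre of its underside, z up.
- jar: Loose short glass mason jar, 58 mm diameter and 72 mm high including its flat grey clip-on lid (top 8 mm, same diameter, flat top), about 0.25 kg, standing upright. A steel clip 14 mm wide sticks out to 35 mm from the axis on its +x side, between 37 and 67 mm above the underside: grip it across y, clear of the clip. Origin at the centre of its underside, z up.
- wide_cup: Loose white plastic stacking cup, the wide low one, open at the top: outside 66 mm diameter at the rim, 60 mm at the foot, 55 mm high, wall 2.5 mm, floor 3 mm thick, about 0.06 kg, no handle, standing upright. Origin at the centre of its underside, z up.
- slim_cup: Loose white plastic stacking cup, the slim tall one, open at the top: outside 48 mm diameter at the rim, 42 mm at the foot, 80 mm high, wall 2.5 mm, about 0.05 kg, no handle, standing upright. Nested, it stands on the wide cup's floor and its rim is 28 mm above the wide cup's rim. Origin at the centre of its underside, z up.
- tape_roll: Bystander, loose: roll of paper tape lying flat, 90 mm outer and 68 mm inner diameter, 25 mm high, among the other things. Origin at the centre of its underside, z up.
- sanding_block: Bystander, loose: cork sanding block 90 (x) x 55 (y) x 36 mm high, among the other things. Origin at the centre of its underside, z up.
- trowel: Bystander, loose: black plastic trowel lying at the left side of the shelf. Origin under the joint of blade and handle; the flat blade (120 x 85 mm, 4 mm thick) reaches towards +x, the handle (28 mm thick) to 144 mm on the -x side.
Not all that is in view belongs to the job. Leave any pink look-alike of the wide_cup alone.

How it is judged:
On the way, in this order (a step that is already met when the one before it is completed fails the run):
1. The wide tin stands on the square mat, let go (horizontal distance between wide_tin and square_mat below 0.015 m and z of wide_tin in the frame of square_mat between 0.001 and 0.007 m and angle between wide_tin's own z axis and vertical below 0.12 rad and contact force between the fingers and wide_tin below 0.2 N), for 0.2 s.
2. The jar stands upright on the wide tin, let go (horizontal distance between jar and wide_tin below 0.012 m and z of jar in the frame of wide_tin between 0.036 and 0.044 m and angle between jar's own z axis and vertical below 0.12 rad and contact force between the fingers and jar below 0.2 N), for 0.2 s.
3. The narrow tin stands on the jar's lid, let go (horizontal distance between narrow_tin and jar below 0.012 m and z of narrow_tin in the frame of jar between 0.068 and 0.076 m and angle between narrow_tin's own z axis and vertical below 0.12 rad and contact force between the fingers and narrow_tin below 0.2 N), for 0.2 s.
4. The wide cup stands upright on the round mat, let go (horizontal distance between wide_cup and round_mat below 0.015 m and z of wide_cup in the frame of round_mat between 0.001 and 0.007 m and angle between wide_cup's own z axis and vertical below 0.12 rad and contact force between the fingers and wide_cup below 0.2 N), for 0.2 s.
5. The slim cup stands upright inside the wide cup, let go (horizontal distance between slim_cup and wide_cup below 0.012 m and z of slim_cup in the frame of wide_cup between -0.001 and 0.007 m and angle between slim_cup's own z axis and vertical below 0.12 rad and contact force between the fingers and slim_cup below 0.2 N), for 0.2 s.
At the end, for the whole second after the job is handed in: The wide tin stands on the square mat (centres within 15 mm), the jar on the wide tin and the narrow tin on the jar's lid (axes within 12 mm each), the wide cup on the round mat (within 15 mm) and the slim cup inside it on its floor (within 12 mm); all upright within 0.12 rad, let go and at rest (all of step 1 and all of step 2 and all of step 3 and all of step 4 and all of step 5 and linear speed of each of wide_tin, jar, narrow_tin, wide_cup, slim_cup below 0.02 m/s); the robot touches nothing.
It fails at once if The tape roll is shifted by more than 25 mm (distance of tape_roll from where it was at the start of the episode above 0.025 m).
It fails at once if The sanding block is shifted by more than 25 mm (distance of sanding_block from where it was at the start of the episode above 0.025 m).
It fails at once if The trowel is shifted by more than 25 mm (distance of trowel from where it was at the start of the episode above 0.025 m).
It fails at once if The jar is tipped by more than 0.6 rad (angle between jar's own z axis and vertical above 0.6 rad).
It fails at once if The jar is dropped (moving faster than 0.65 m/s while not held) (contact force between each of the arm, the fingers and jar below 0.05 N and linear speed of jar above 0.65 m/s).
It also fails if it takes over 131 s, if anything falls off the work surface, if the arm or the gripper's body presses on something with over 40 N, if the wrist force passes 120 N, or if a joint passes its speed limit or range.

ROBOT

A 7-joint arm with a two-finger parallel gripper is mounted at the origin on the work surface. World frame = base frame: x ahead of the robot, y to its left, z up, the work surface at z = 0. Lengths are in m, angles in rad, forces in N, time in s.
With the tool pointing down it reaches from about 0.425 to 0.875 m from the base axis. Payload 4.7 kg.
Tool frame: the origin (TCP) lies midway between the tips of the shut fingers; the grasp point (between the pads) lies 19 mm behind it; z points along the fingers, y is the line along which they close (so a half turn about z gives the same grasp; the last joint's range is limited). The gripper opens to 87 mm and grips with 3 to 60 N. Pads are 19 mm wide; open, the fingers measure 117 mm over their backs; the gripper's body (75 mm by 190 mm) begins 51 mm behind the grasp point.
Start: joints at [1.343, 0.321, -0.07, 1.45, 0.023, 1.371, -0.057], TCP at [0.156, -0.631, 0.223] pointing down, gripper open.
Joint ranges: [-2.86, 2.86], [-0.3, 2.09], [-1.38, 1.24], [0.06, 2.45], [-1.56, 4.7], [0.09, 2.05], [-2.69, 2.69]. Speed limits (rad/s): [2.57, 2.57, 3.14, 3.14, 3.14, 3.14, 3.14].

INTERFACE

Orientations are given as a rotation vector (axis times angle).
In Python, from bench import ctrl gives the robot as it stands. The module is installed in compiled form; this text tells all that it offers.
- The arm moves only by the shell command python3 -m handwheel 'ROWS' [FORCE]. ROWS is JSON, a list of rows, each a list of 7 numbers: the finger opening in m, from 0 to 0.087, then the shift along the tool's x, y, z in m, then the turn, a rotation vector about the tool's x, y, z in degrees. A call has 1 to 12 rows; each row shifts and turns the commanded pose from where the row before left it, along the tool's axes as they then stand; what a row does not reach is not made up. A row lasts 1/8 s, in which the tool goes at most 62.5 mm and 10.7 degrees, less where a joint would pass 70% of its speed; a pose out of reach is approached as far as the arm can. A call is refused whole if a number of a shift passes 0.0625 or a number of a turn 10.7, either way. A call with a gripper value outside its range is refused whole. The fingers move at their own pace and stop on an object; FORCE is the grip in N (left out, the last holds). Time passes only in rows, so rows that do not move let the fingers close. It gives the time, the measured TCP pose, the force, the opening and the grip force at its end, in the units of the state.
- ctrl.get_state(): the state, without advancing time (a new reading comes with each control period).
- ctrl.get_image(name): name is "side" or "top"; returns (picture, depth): 400x640x3 uint8, blue, green, red; 400x640 float32, m along the optical axis (not along the pixel's ray), 0 where there is no reading.
- ctrl.camera_info(name): a dict with "intrinsics" (3x3 intrinsics, pixels), "D" ([k1, k2, p1, p2, k3] as OpenCV has them; the pictures are not rectified), "R" (3x3) and "t" (3): a world point X has camera coordinates R X + t. Camera axes: x right, y down, z forward; pixel columns grow to the right and rows downward; lengths in m; the calibration is good to about 2 mm. A picture is of the moment at which its call begins. camera_info takes no time and is no camera call.
- ctrl.close_job(): hands the job in; it is judged then, once.
The state is a dict: "time": time; "joint_positions": joint angles; "qd": joint speeds; "joint_torque": joint torques, N m; "position": TCP position; "tool_rot": TCP orientation; "ft_force": force on the tool from outside, world axes, zero at the start; "torque": the same for the moment, N m; "grip_width": opening from 0.0 (shut) to 1.0 (fully open); "grip_force": force on a finger pad.
Only numpy, scipy, OpenCV 4.12 (cv2) and the standard library are available. Lean on these libraries where they do the work, as an engineer would, in place of code of your own. Each camera call takes 0.05 s, during which the arm holds its last target. There are 200 camera calls.

## Working session

There is one attempt and no reset: what is moved stays moved. The work goes in short steps, Python scripts to look and compute and a shell command to move; the robot and the scene stay as the last step left them, time stands still between calls to the robot, and variables do not carry over. Pictures are saved under pics/ and viewed, at most 14 in all, crops included, and the job is handed in when it is done.

```bash
mkdir -p pics
python3 - <<'E'
from bench import ctrl
import cv2,numpy as np
for n in("side","top"):
    im,d=ctrl.get_image(n); cv2.imwrite(f"pics/{n}0.png",im); np.savez(f"{n}0.npz",im=im,d=d)
    c=ctrl.camera_info(n); print(n,{k:np.round(np.array(v),4).tolist() for k,v in c.items() if k in("intrinsics","D","R","t")})
s=ctrl.get_state(); print({k:np.round(v,3).tolist() for k,v in s.items()})
E
```

```text
side {'intrinsics': [[493.4236, 0.0, 318.2875], [0.0, 493.4236, 198.058], [0.0, 0.0, 1.0]], 'D': [0.0236, 0.0, 0.0, 0.0, 0.0], 'R': [[-0.8964, -0.443, -0.0139], [-0.2983, 0.6262, -0.7204], [0.3278, -0.6416, -0.6934]], 't': [0.4636, 0.1225, 1.6599]}
top {'intrinsics': [[403.7496, 0.0, 319.4804], [0.0, 403.7496, 198.5831], [0.0, 0.0, 1.0]], 'D': [-0.0417, 0.0, 0.0, 0.0, 0.0], 'R': [[-0.0309, -0.9995, -0.0024], [-0.9791, 0.0307, -0.2012], [0.2012, -0.0039, -0.9795]], 't': [0.1048, 0.4607, 1.2451]}
{'time': 0.1, 'joint_positions': [1.343, 0.322, -0.07, 1.452, 0.023, 1.371, -0.057], 'qd': [-0.0, -0.002, 0.0, -0.003, 0.0, -0.001, 0.001], 'joint_torque': [0.0, -49.257, -0.406, -31.34, -0.064, 0.039, 0.0], 'position': [0.155, -0.631, 0.222], 'tool_rot': [-3.117, -0.379, 0.0], 'ft_force': [0.216, -0.024, 0.37], 'torque': [-0.001, 0.006, -0.021], 'grip_force': 0.0, 'grip_width': 0.998}
```

View pics/top0.png

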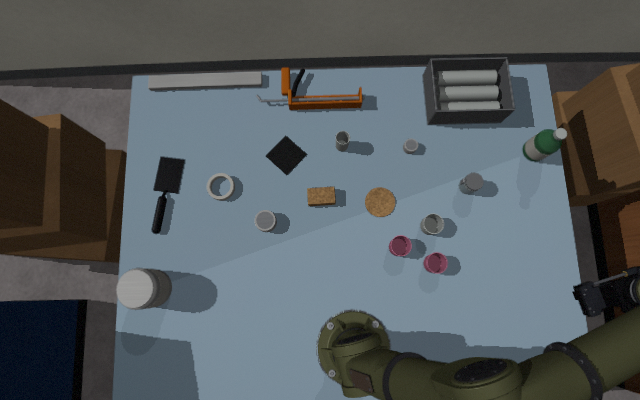

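View pics/side0.png

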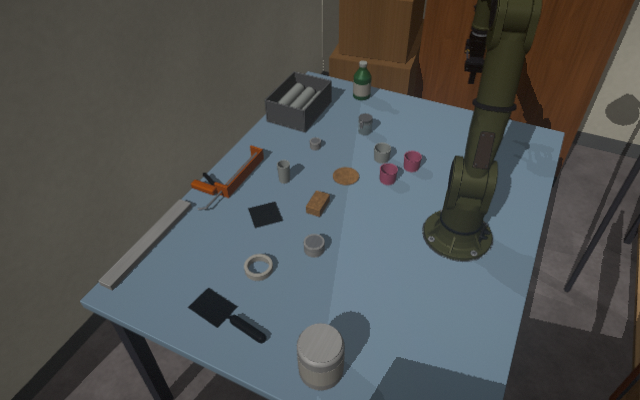

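Top view: wide tin (265,221), jar (472,183) with clip, narrow tin (410,146), slim cup (342,141), wide cup (432,224), square mat (287,155), round mat (380,202).
Look-alikes:
- For the wide tin: narrow tin (410,146), big canister (140,290), tape roll (220,186).
- For the wide cup: pink cups (400,246) and (436,263).
- For the jar: bottle (541,145).
- For the square mat: trowel blade (170,174).

I'll measure these and make one close crop.

```bash
cat > h.py <<'E'
from bench import ctrl
import cv2,numpy as np
def cloud(n,im=None,d=None):
    if d is None: im,d=ctrl.get_image(n)
    c=ctrl.camera_info(n);K,D,R,t=[np.array(c[k],float) for k in("intrinsics","D","R","t")]
    v,u=np.mgrid[:400,:640]
    p=cv2.undistortPoints(np.stack([u,v],-1).reshape(-1,1,2).astype(np.float64),K,D).reshape(400,640,2)
    X=(np.dstack([p,np.ones((400,640))])*d[...,None]-t)@R
    X[d==0]=np.nan
    return im,X
def proj(n,P):
    c=ctrl.camera_info(n);K,D,R,t=[np.array(c[k],float) for k in("intrinsics","D","R","t")]
    return cv2.projectPoints(np.array(P,float).reshape(-1,1,3),cv2.Rodrigues(R)[0],t,K,D)[0].reshape(-1,2)
def ray(n,uv,z):
    c=ctrl.camera_info(n);K,D,R,t=[np.array(c[k],float) for k in("intrinsics","D","R","t")]
    p=cv2.undistortPoints(np.array(uv,float).reshape(-1,1,2),K,D).reshape(-1,2)
    r=np.c_[p,np.ones(len(p))]@R; o=-R.T@t
    return o+r*((z-o[2])/r[:,2])[:,None]
def circ(P):
    A=np.c_[2*P,np.ones(len(P))];s=np.linalg.lstsq(A,(P**2).sum(1),rcond=None)[0]
    return s[0],s[1],np.sqrt(s[2]+s[0]**2+s[1]**2)
def top(n,X,x,y,r=.05,zmin=.015,dz=.006):
    """top height, and circle through the outline of the top surface"""
    m=(np.hypot(X[...,0]-x,X[...,1]-y)<r)&(X[...,2]>zmin)
    if m.sum()<20: return None
    zt=np.percentile(X[m][:,2],95)
    k=(m&(X[...,2]>zt-dz)).astype(np.uint8)
    cs,_=cv2.findContours(k,cv2.RETR_EXTERNAL,cv2.CHAIN_APPROX_NONE)
    cc=cv2.convexHull(np.vstack(cs)).reshape(-1,2)
    (cx,cy),rr=cv2.minEnclosingCircle(X[k>0][:,:2].astype(np.float32))
    P=ray(n,cc,zt)[:,:2]
    return np.round([zt,*circ(P),cx,cy,rr],4)
E
python3 - <<'E'
from h import *
S={}
for n in("top","side"):
    f=np.load(f"{n}0.npz"); S[n]=cloud(n,f["im"],f["d"])
im,X=S["top"]
px=dict(wide_tin=(265,221),jar=(472,183),narrow=(410,146),slim=(342,141),wide_cup=(432,224),tape=(220,186),block=(321,196),pink1=(400,246),pink2=(436,263))
for k,(u,v) in px.items():
    q=X[v-2:v+3,u-2:u+3].reshape(-1,3);q=np.nanmedian(q,0)
    print(k,np.round(q,3),"\n  top",top("top",X,*q[:2]),"\n  side",top("side",S["side"][1],*q[:2]))
# mats
for n in S:
    im,X=S[n]; hsv=cv2.cvtColor(im,cv2.COLOR_BGR2HSV)
    bg=np.nanmedian(X[...,2][(abs(X[...,0]-.6)<.2)&(abs(X[...,1])<.3)]);print(n,"table z",bg)
    for k,(u,v),m in(("sq",{"top":(287,155),"side":(265,214)}[n],hsv[...,2]<60),("round",{"top":(380,202),"side":(346,176)}[n],(hsv[...,0]<25)&(hsv[...,1]>80))):
        l=cv2.connectedComponents(m.astype(np.uint8))[1]; mm=l==l[v,u]
        z=np.nanmedian(X[mm][:,2]);c=cv2.findContours(mm.astype(np.uint8),0,1)[0];c=max(c,key=len).reshape(-1,2)
        P=ray(n,c,.004)[:,:2]
        print(n,k,mm.sum(),z,cv2.minAreaRect(P.astype(np.float32)) if k=="sq" else circ(P))
        
a=S["top"][0][125:275,240:500];cv2.imwrite("pics/crop.png",cv2.resize(a,None,fx=3,fy=3,interpolation=cv2.INTER_CUBIC))
E
```

```text
wide_tin [0.398 0.266 0.04 ] 
  top [0.0437 0.4006 0.2671 0.0333 0.4012 0.2675 0.0341] 
  side [0.0456 0.3979 0.2708 0.0334 0.4022 0.269  0.0362]
jar [ 0.494 -0.396  0.07 ] 
  top [ 0.0746  0.501  -0.4016  0.0288  0.5017 -0.4023  0.03  ] 
  side [ 0.0789  0.4985 -0.399   0.0292  0.4992 -0.4055  0.0323]
narrow [ 0.636 -0.216  0.032] 
  top [ 0.0362  0.6407 -0.2195  0.0215  0.6419 -0.2205  0.0232] 
  side [ 0.0363  0.6366 -0.2115  0.0242  0.6386 -0.2159  0.0276]
slim [0.672 0.007 0.003] 
  top [0.0809 0.6559 0.0103 0.0237 0.6559 0.0104 0.0246] 
  side [0.0804 0.6545 0.0123 0.0252 0.6585 0.0113 0.0274]
wide_cup [ 0.377 -0.276  0.002] 
  top [ 0.0569  0.3716 -0.2645  0.0321  0.3719 -0.2656  0.0329] 
  side [ 0.0559  0.3697 -0.2612  0.0345  0.3714 -0.2651  0.0374]
tape [ 0.527  0.422 -0.   ] 
  top [0.0281 0.5218 0.4169 0.0442 0.5226 0.4173 0.0453] 
  side [0.0291 0.5197 0.4203 0.0442 0.5211 0.4187 0.0465]
block [0.475 0.085 0.035] 
  top [0.0392 0.475  0.086  0.0452 0.475  0.0853 0.0497] 
  side [0.0409 0.4747 0.0894 0.0454 0.475  0.0867 0.0488]
pink1 [ 0.308 -0.166  0.002] 
  top [ 0.05
[... 194 characters left out ...]
 -0.2646  0.0332] 
  side [ 0.0565  0.2485 -0.2606  0.0346  0.2478 -0.2662  0.0368]
top table z -4.121651449015177e-05
top sq 819 0.003469105264228672 ((0.6275376081466675, 0.19900009036064148), (0.09903804957866669, 0.09922166168689728), 45.73263931274414)
top round 688 0.0032788817433905 (np.float64(0.4558890609905568), np.float64(-0.10822138604348505), np.float64(0.04793735493501228))
side table z 0.001793252108782344
side sq 553 0.004725154152417533 ((0.6290709376335144, 0.19770553708076477), (0.0980587974190712, 0.0982879176735878), 45.886451721191406)
side round 342 0.0046300667900361775 (np.float64(0.4564398198303949), np.float64(-0.11005064440019739), np.float64(0.04656214215054592))
```

View pics/crop.png

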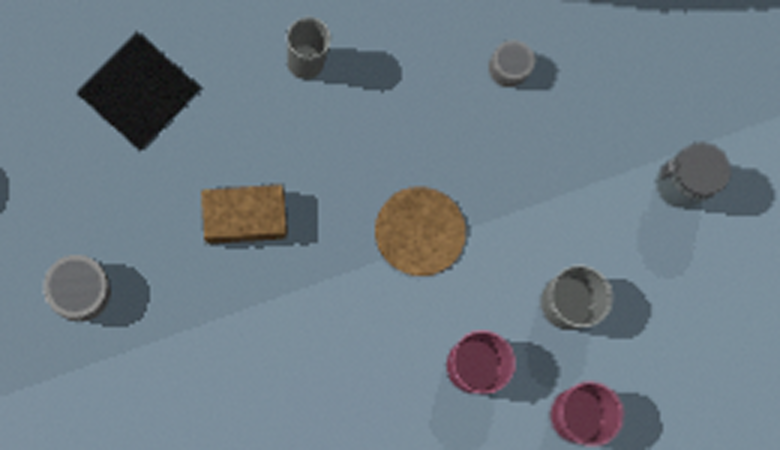

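The crop confirms it: wide tin (75,288), narrow tin (512,63), jar (698,170) with its clip on the left, white wide cup (577,297) and the pink look-alikes (480,362) and (588,413). Heights and positions agree between the two views. I'll start moving, lining the tool axes up with the world first.

```bash
python3 -m handwheel '[[0.087,0,0,0,0,0,6.95],[0.087,0,0,0,0,0,6.95],[0.087,0.0375,-0.0475,0,0,0,0],[0.087,0.0375,-0.0475,0,0,0,0],[0.087,0.0375,-0.0475,0,0,0,0],[0.087,0.0375,-0.0475,0,0,0,0],[0.087,0.0375,-0.0475,0,0,0,0],[0.087,0.0375,-0.0475,0,0,0,0],[0.087,0.0375,-0.0475,0,0,0,0],[0.087,0.0375,-0.0475,0,0,0,0]]' 10
python3 - <<'E'
from h import *
o=[]
for n,w in(("top",22),("side",22)):
    im=np.load(f"{n}0.npz")["im"];u,v=proj(n,[[.5,-.401,.04]])[0].astype(int)
    print(n,u,v,proj(n,[[.5,-.401,.052],[.535,-.401,.052],[.5,-.366,.052]]).round(1).tolist())
    o.append(cv2.resize(im[v-w:v+w,u-w:u+w],(390,390),interpolation=cv2.INTER_CUBIC))
cv2.imwrite("pics/jar.png",np.hstack(o))
E
```

```text
time: 1.35
position: [0.4566, -0.2496, 0.2224]
tool_rot: [3.141, -0.002, -0.0]
ft_force: [0.3, -0.4, -0.4]
grip_width: 1.0
grip_force: 0.0
top 469 183 [[471.2, 182.6], [470.0, 172.1], [460.5, 182.9]]
side 364 124 [[364.7, 121.9], [356.9, 119.9], [361.4, 126.5]]
```

View pics/jar.png

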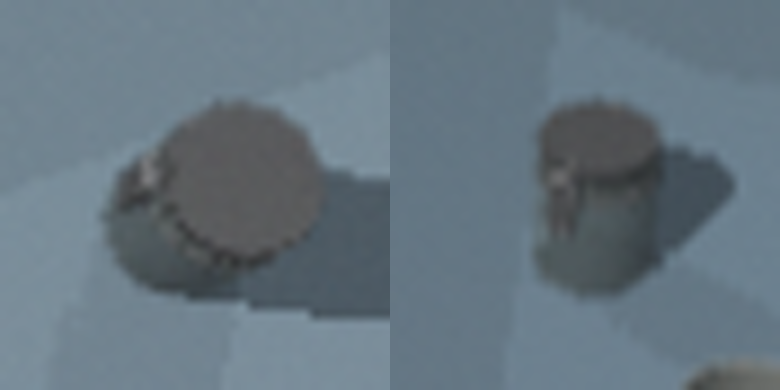

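Top crop: the clip sits at about (140,180), to the left of the lid. Side crop: it is at about (563,200). Both put it about 78° from world x. Now to the wide tin.

```bash
python3 -m handwheel '[[0.087,0.011,-0.05,0,0,0,0],[0.087,0.011,-0.05,0,0,0,0],[0.087,0.011,-0.05,0,0,0,0],[0.087,0.011,-0.05,0,0,0,0],[0.087,0.011,-0.05,0,0,0,0],[0.087,-0.022,-0.054,0,0,0,0],[0.087,-0.022,-0.054,0,0,0,0],[0.087,-0.022,-0.054,0,0,0,0],[0.087,-0.022,-0.054,0,0,0,0],[0.087,-0.022,-0.053,0,0,0,0],[0.087,0,0,0.06,0,0,0],[0.087,0,0,0.06,0,0,0]]' 10
python3 - <<'E'
from h import *
s=ctrl.get_state();print(np.round(s["position"],4),np.round(s["joint_positions"],2))
E
```

```text
time: 2.85
position: [0.4016, 0.2683, 0.1016]
tool_rot: [3.142, 0.001, 0.005]
ft_force: [1.7, -1.3, -0.4]
grip_width: 1.001
grip_force: 0.0
[0.4016 0.2683 0.1016] [ 0.26  0.15 -0.95  1.98  0.14  1.08 -2.32]
```

```bash
python3 -m handwheel '[[0.087,0,0,0.045,0,0,0],[0.087,0,0,0.03,0,0,0],[0.087,0,0,0.016,0,0,0],[0.087,0,0,0,0,0,0],[0,0,0,0,0,0,0],[0,0,0,0,0,0,0],[0,0,0,0,0,0,0],[0,0,0,0,0,0,0],[0,0,0,0,0,0,0],[0,0,0,0,0,0,0]]' 15
```

```text
time: 4.1
position: [0.4021, 0.2677, 0.0124]
tool_rot: [3.141, -0.002, 0.002]
ft_force: [-0.6, -1.3, 6.6]
grip_width: 0.774
grip_force: 15.0
```

```bash
python3 -m handwheel '[[0,0,0,-0.04,0,0,0],[0,0,0,-0.05,0,0,0],[0,0.045,0.014,0,0,0,0],[0,0.045,0.014,0,0,0,0],[0,0.045,0.014,0,0,0,0],[0,0.046,0.014,0,0,0,0],[0,0.046,0.0135,0,0,0,0],[0,0,0,0,0,0,0],[0,0,0,0.05,0,0,0],[0,0,0,0.02,0,0,0],[0,0,0,0.01,0,0,0]]'
python3 - <<'E'
from h import *
s=ctrl.get_state();print(np.round(s["joint_positions"],2))
E
```

```text
time: 5.48
position: [0.627, 0.1979, 0.0202]
tool_rot: [3.141, -0.0, -0.004]
ft_force: [1.0, 1.3, -1.9]
grip_width: 0.779
grip_force: 15.0
[ 0.21  0.62 -0.75  1.61  0.46  1.1  -2.23]
```

```bash
python3 -m handwheel '[[0,0,0,0.005,0,0,0],[0,0,0,0,0,0,0],[0.087,0,0,0,0,0,0],[0.087,0,0,0,0,0,0],[0.087,0,0,0,0,0,0],[0.087,0,0,-0.04,0,0,0],[0.087,0,0,-0.06,0,0,0],[0.087,0,0,-0.06,0,0,0],[0.087,-0.02,0.058,0,0,0,0],[0.087,-0.02,0.058,0,0,0,0],[0.087,-0.02,0.058,0,0,0,0],[0.087,-0.02,0.058,0,0,0,0]]'
python3 - <<'E'
from h import *
s=ctrl.get_state();print(np.round(s["joint_positions"],2))
for n in("top","side"): print(top(n,cloud(n)[1],.628,.1985,.06))
E
```

```text
time: 6.98
position: [0.5474, -0.0358, 0.1769]
tool_rot: [3.141, -0.001, 0.001]
ft_force: [1.4, -0.9, 0.8]
grip_width: 0.997
grip_force: 0.0
[ 0.75  0.21 -0.82  1.74  0.16  1.25 -1.68]
[0.0478 0.6268 0.1987 0.0332 0.6284 0.1989 0.034 ]
[0.0487 0.6239 0.2025 0.0336 0.6226 0.1976 0.0374]
```

```bash
python3 -m handwheel '[[0.087,-0.007,0.0525,0,0,0,0],[0.087,-0.007,0.0525,0,0,0,0],[0.087,-0.007,0.0525,0,0,0,0],[0.087,-0.007,0.0525,0,0,0,0],[0.087,-0.007,0.0525,0,0,0,0],[0.087,-0.007,0.0525,0,0,0,0],[0.087,-0.006,0.0525,0,0,0,0],[0.087,0,0,0,0,0,-9.75],[0.087,0,0,0,0,0,-9.75]]'
python3 - <<'E'
from h import *
s=ctrl.get_state();print(np.round(s["joint_positions"],2))
E
```

```text
time: 8.2
position: [0.5001, -0.4017, 0.1764]
tool_rot: [-3.095, -0.538, -0.001]
ft_force: [-0.3, 1.0, -0.2]
grip_width: 1.004
grip_force: 0.0
[ 1.14  0.4  -0.66  1.52  0.25  1.31 -0.77]
```

```bash
python3 -m handwheel '[[0.087,0,0,0,0,0,-9.75],[0.087,0,0,0,0,0,-9.75],[0.087,0,0,0,0,0,-9.75],[0.087,0,0,0,0,0,-9.75],[0.087,0,0,0,0,0,-9.75],[0.087,0,0,0,0,0,-9.75],[0.087,0,0,0,0,0,0],[0.087,0,0,0.06,0,0,0],[0.087,0,0,0.04,0,0,0],[0.087,0,0,0,0,0,0]]'
python3 - <<'E'
from h import *
s=ctrl.get_state();print(np.round(s["joint_positions"],2),np.round(s["position"],4))
E
```

```text
time: 9.45
position: [0.4977, -0.3998, 0.0734]
tool_rot: [-2.439, -1.969, 0.002]
ft_force: [0.1, -0.1, -0.0]
grip_width: 1.0
grip_force: 0.0
[ 1.24  0.54 -0.79  1.62  0.4   1.16  0.14] [ 0.4977 -0.3998  0.0734]
```

```bash
python3 -m handwheel '[[0.087,0,0,0.03,0,0,0],[0.087,0,0,0.027,0,0,0],[0.087,0,0,0,0,0,0],[0.065,0,0,0,0,0,0],[0,0,0,0,0,0,0],[0,0,0,0,0,0,0],[0,0,0,0,0,0,0],[0,0,0,0,0,0,0],[0,0,0,0,0,0,0]]' 20
```

```text
time: 10.58
position: [0.5009, -0.4019, 0.0206]
tool_rot: [2.44, 1.975, 0.001]
ft_force: [0.8, -0.3, 5.3]
grip_width: 0.664
grip_force: 20.0
```

```bash
python3 -m handwheel '[[0,0,0,-0.04,0,0,0],[0,0,0,-0.05,0,0,0],[0,0.02,0,-0.03,0,0,0],[0,0.04,0,0,0,0,0],[0,0.055,0,0,0,0,0],[0,0.055,0,0,0,0,0],[0,0.055,0,0,0,0,0],[0,0.055,0,0,0,0,0],[0,0.055,0,0,0,0,0],[0,0.055,0,0,0,0,0],[0,0.055,0,0,0,0,0],[0,0.055,0,0,0,0,0]]'; python3 -m handwheel '[[0,0.05,0,0,0,0,0],[0,0.04,0,0,0,0,0],[0,0.023,0,0,0,0,0],[0,0,0,0,0,0,0],[0,0,0,0,0,0,0]]'
python3 - <<'E'
from h import *
s=ctrl.get_state();print(np.round(s["joint_positions"],2),np.round(s["position"],4))
im,X=cloud("side");cv2.imwrite("pics/s1.png",cv2.resize(im[100:270,180:400],None,fx=3,fy=3))
E
```

```text
time: 12.08
position: [0.603, 0.0883, 0.1381]
tool_rot: [-2.442, -1.975, 0.005]
ft_force: [1.2, 0.5, -1.2]
grip_width: 0.658
grip_force: 20.0
time: 12.7
position: [0.6272, 0.1962, 0.1383]
tool_rot: [2.443, 1.975, -0.005]
ft_force: [0.6, -0.5, -1.8]
grip_width: 0.664
grip_force: 20.0
[ 0.33  0.56 -0.94  1.51  0.46  1.31 -0.87] [0.6272 0.1962 0.1383]
```

View pics/s1.png

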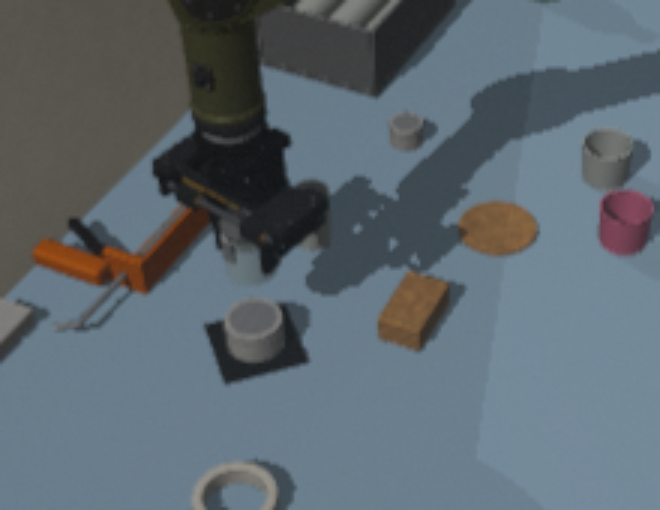

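Picture: the jar hangs upright at (243,255) above the tin, which sits centred on the mat at (255,330). I'll check how close the orange clamp is before lowering.

```bash
python3 - <<'E'
from h import *
f=np.load("top0.npz");_,X=cloud("top",f["im"],f["d"])
m=(X[...,0]>.68)&(X[...,0]<.9)&(X[...,1]>.0)&(X[...,1]<.35)&(X[...,2]>.02)
P=X[m];print(P.min(0),P.max(0),P[P[:,0]<.74].max(0) if (P[:,0]<.74).any() else None)
E
python3 -m handwheel '[[0,0,0,0.03,0,0,0],[0,0,0,0.025,0,0,0],[0,0,0,0.01,0,0,0],[0,0,0,0.005,0,0,0],[0,0,0,0,0,0,0]]'
```

```text
[7.89792754e-01 2.54996017e-04 2.00158568e-02] [0.89978316 0.34778979 0.05985316] None
time: 13.38
position: [0.6281, 0.1978, 0.07]
tool_rot: [2.443, 1.975, 0.001]
ft_force: [0.6, 0.9, -1.4]
grip_width: 0.661
grip_force: 20.0
```

```bash
python3 -m handwheel '[[0,0,0,0.003,0,0,0],[0,0,0,0.002,0,0,0],[0,0,0,0.001,0,0,0],[0,0,0,0,0,0,0],[0,0,0,0,0,0,0]]'
```

```text
time: 14.0
position: [0.628, 0.1983, 0.0646]
tool_rot: [2.442, 1.976, 0.001]
ft_force: [-2.6, -0.4, 5.9]
grip_width: 0.66
grip_force: 20.0
```

```bash
python3 -m handwheel '[[0.087,0,0,0,0,0,0],[0.087,0,0,0,0,0,0],[0.087,0,0,0,0,0,0],[0.087,0,0,-0.03,0,0,0],[0.087,0,0,-0.06,0,0,0],[0.087,-0.05,0.0124,-0.01,0,0,0],[0.087,-0.05,0.0124,0,0,0,0],[0.087,-0.05,0.0124,0,0,0,0],[0.087,-0.05,0.0124,0,0,0,0],[0.087,-0.05,0.0124,0,0,0,0],[0.087,-0.05,0.0124,0,0,0,0]]'; python3 -m handwheel '[[0.087,-0.05,0.0125,0,0,0,0],[0.087,-0.055,0.0125,0,0,0,0],[0.087,0,0,0,0,0,0]]'
python3 - <<'E'
from h import *
s=ctrl.get_state();print(np.round(s["joint_positions"],2),np.round(s["position"],4))
T=cloud("top");S=cloud("side")
for n,(im,X) in(("top",T),("side",S)): print(top(n,X,.628,.1985,.06,.06))
cv2.imwrite("pics/s2.png",np.hstack([cv2.resize(T[0][110:210,230:330],(390,390)),cv2.resize(S[0][150:250,215:315],(390,390))]))
E
```

```text
time: 15.38
position: [0.6378, -0.1125, 0.1635]
tool_rot: [2.442, 1.976, 0.0]
ft_force: [0.4, 0.3, 0.5]
grip_width: 0.998
grip_force: 0.0
time: 15.75
position: [0.6391, -0.227, 0.1623]
tool_rot: [2.452, 1.962, -0.005]
ft_force: [-0.7, 0.2, -0.6]
grip_width: 1.001
grip_force: 0.0
[ 0.91  0.56 -0.87  1.43  0.43  1.35 -0.2 ] [ 0.6391 -0.227   0.1623]
[0.1188 0.6248 0.1975 0.0291 0.6245 0.1991 0.0318]
[0.1191 0.6225 0.2014 0.03   0.6266 0.1979 0.0332]
```

View pics/s2.png

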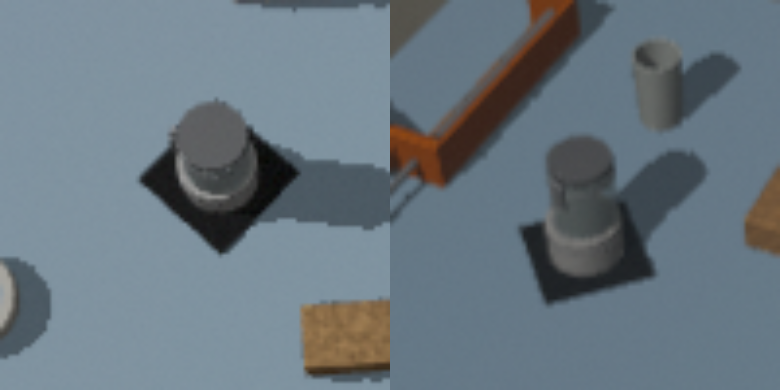

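The stack is in order: lid at (210,135) over the tin and mat in the top crop, upright in the side crop. Checking that the arm has settled over the narrow tin.

```bash
python3 -m handwheel '[[0.087,0,0,0.05,0,0,0],[0.087,0,0,0.05,0,0,0],[0.087,0,0,0,0,0,0],[0.087,0,0,0,0,0,0]]' 10
```

```text
time: 16.35
position: [0.6419, -0.2173, 0.0657]
tool_rot: [2.439, 1.977, 0.003]
ft_force: [0.7, 0.5, 1.3]
grip_width: 0.999
grip_force: 0.0
```

```bash
python3 -m handwheel '[[0.087,0,0,0.03,0,0,0],[0.087,0,0,0.024,0,0,0],[0.087,0,0,0,0,0,0],[0,0,0,0,0,0,0],[0,0,0,0,0,0,0],[0,0,0,0,0,0,0],[0,0,0,0,0,0,0],[0,0,0,0,0,0,0]]' 12
```

```text
time: 17.35
position: [0.6408, -0.2189, 0.0098]
tool_rot: [2.442, 1.976, 0.001]
ft_force: [0.4, -0.5, 0.4]
grip_width: 0.524
grip_force: 12.0
```

```bash
python3 -m handwheel '[[0,0,0,-0.06,0,0,0],[0,0,0,-0.06,0,0,0],[0,0,0,-0.06,0,0,0],[0,0.05,-0.0125,0,0,0,0],[0,0.05,-0.0125,0,0,0,0],[0,0.05,-0.0125,0,0,0,0],[0,0.05,-0.0125,0,0,0,0],[0,0.05,-0.0125,0,0,0,0],[0,0.05,-0.0125,0,0,0,0],[0,0.05,-0.0125,0,0,0,0],[0,0.03,-0.008,0,0,0,0],[0,0.024,-0.006,0,0,0,0]]';python3 -m handwheel '[[0,0,0,0,0,0,0],[0,0,0,0.04,0,0,0],[0,0,0,0.015,0,0,0],[0,0,0,0,0,0,0],[0,0,0,0,0,0,0]]'
python3 - <<'E'
from h import *
o=[]
for n,c in(("top",(275,130)),("side",(265,195))):
    im,X=cloud(n); u,v=c; o.append(cv2.resize(im[v-45:v+45,u-45:u+45],(390,390)))
    print(n,proj(n,[[.625,.198,.116],[.625,.198,.135]]).round(1).tolist())
cv2.imwrite("pics/s3.png",np.hstack(o))
E
```

```text
time: 18.85
position: [0.6246, 0.1996, 0.1892]
tool_rot: [-2.44, -1.978, 0.001]
ft_force: [0.4, -0.3, -0.2]
grip_width: 0.526
grip_force: 12.0
time: 19.48
position: [0.6262, 0.1974, 0.1358]
tool_rot: [2.443, 1.975, 0.002]
ft_force: [0.1, 0.9, -0.5]
grip_width: 0.523
grip_force: 12.0
top [[283.3, 144.5], [282.8, 142.4]]
side [[262.9, 191.1], [262.4, 186.9]]
```

View pics/s3.png

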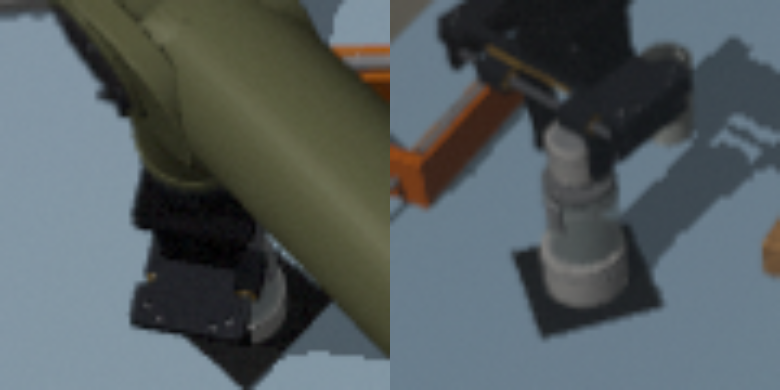

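Side crop: the held tin (centre about 574) is over the lid (about 582), roughly 2–3 mm off. I'll nudge it and lower.

```bash
python3 -m handwheel '[[0,-0.001,-0.002,0,0,0,0],[0,0,0,0.005,0,0,0],[0,0,0,0.002,0,0,0],[0,0,0,0.0015,0,0,0],[0,0,0,0.0005,0,0,0],[0,0,0,0,0,0,0],[0,0,0,0,0,0,0]]'
```

```text
time: 20.45
position: [0.6233, 0.1971, 0.1258]
tool_rot: [2.442, 1.976, -0.0]
ft_force: [-1.3, -0.9, 3.0]
grip_width: 0.524
grip_force: 12.0
```

```bash
python3 -m handwheel '[[0.087,0,0,0,0,0,0],[0.087,0,0,0,0,0,0],[0.087,0,0,0,0,0,0],[0.087,0,0,-0.02,0,0,0],[0.087,0,0,-0.06,0,0,0]]';python3 -m handwheel '[[0.087,-0.05,-0.015,0,0,0,0],[0.087,-0.05,-0.015,0,0,0,0],[0.087,-0.05,-0.015,0,0,0,0],[0.087,-0.05,-0.015,0,0,0,0],[0.087,-0.05,-0.015,0,0,0,0],[0.087,-0.05,-0.015,0,0,0,0],[0.087,-0.05,-0.015,0,0,0,0],[0.087,-0.05,-0.015,0,0,0,0],[0.087,-0.05,-0.015,0.03,0,0,0],[0.087,-0.053,-0.016,0.05,0,0,0],[0.087,0,0,0.03,0,0,0],[0.087,0,0,0,0,0,0]]' 6
python3 - <<'E'
from h import *
s=ctrl.get_state();print(np.round(s["joint_positions"],2),np.round(s["position"],4))
T=cloud("top");S=cloud("side")
for n,(im,X) in(("top",T),("side",S)): print(top(n,X,.625,.198,.06,.13),top(n,X,.371,-.264,.045,.015))
cv2.imwrite("pics/s4.png",np.hstack([cv2.resize(T[0][110:210,230:330],(390,390)),cv2.resize(S[0][125:225,335:435],(390,390))]))
E
```

```text
time: 21.08
position: [0.6218, 0.1958, 0.2043]
tool_rot: [-2.441, -1.975, 0.008]
ft_force: [0.7, -0.4, -0.3]
grip_width: 0.967
grip_force: 0.0
time: 22.58
position: [0.3742, -0.2545, 0.103]
tool_rot: [-2.439, -1.975, -0.0]
ft_force: [-0.7, 0.5, 0.6]
grip_width: 0.999
grip_force: 0.0
[ 1.32  0.04 -0.79  2.04  0.03  1.08  0.31] [ 0.3742 -0.2545  0.103 ]
[0.1518 0.6201 0.1956 0.0222 0.6213 0.1952 0.023 ] [ 0.5346  0.3513 -0.2519  0.0266  0.3448 -0.249   0.0309]
[0.1526 0.6164 0.2008 0.0232 0.6188 0.198  0.0242] [ 0.4375  0.3596 -0.3458  0.1192  0.3695 -0.2588  0.0396]
```

View pics/s4.png

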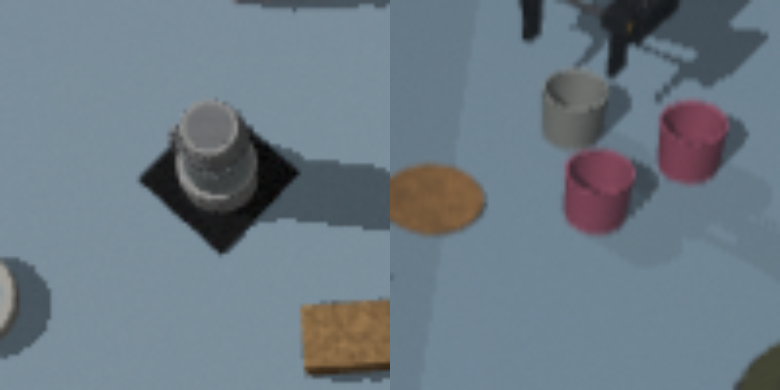

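Stack is complete: narrow tin at (210,127) on the lid. White cup at (573,107) in the side crop is undisturbed, with the gripper above it. I'll let the arm settle and re-read.

```bash
python3 -m handwheel '[[0.087,0,0,0,0,0,0],[0.087,0,0,0,0,0,0]]'
```

```text
time: 22.92
position: [0.376, -0.2558, 0.1049]
tool_rot: [2.439, 1.976, -0.0]
ft_force: [0.1, 0.2, 0.4]
grip_width: 0.999
grip_force: 0.0
```

```bash
python3 -m handwheel '[[0.087,-0.0093,-0.0031,0,0,0,0],[0.087,0,0,0.03,0,0,0],[0.087,0,0,0.03,0,0,0],[0.087,0,0,0.025,0,0,0],[0.087,0,0,0,0,0,0],[0,0,0,0,0,0,0],[0,0,0,0,0,0,0],[0,0,0,0,0,0,0],[0,0,0,0,0,0,0],[0,0,0,0,0,0,0]]' 6
```

```text
time: 24.18
position: [0.3707, -0.2647, 0.0195]
tool_rot: [2.441, 1.975, -0.0]
ft_force: [-1.1, -0.2, 5.7]
grip_width: 0.741
grip_force: 6.1
```

```bash
python3 -m handwheel '[[0,0,0,-0.04,0,0,0],[0,0,0,-0.04,0,0,0],[0,0.03,0.009,0,0,0,0],[0,0.0403,0.012,0,0,0,0],[0,0.04,0.012,0,0,0,0],[0,0.04,0.012,0,0,0,0],[0,0.02,0.0057,0,0,0,0],[0,0,0,0,0,0,0],[0,0,0,0.04,0,0,0],[0,0,0,0.025,0,0,0],[0,0,0,0,0,0,0],[0,0,0,0,0,0,0]]'
```

```text
time: 25.68
position: [0.4554, -0.1089, 0.0344]
tool_rot: [2.443, 1.974, 0.0]
ft_force: [0.8, 0.4, -1.1]
grip_width: 0.74
grip_force: 6.0
```

```bash
python3 -m handwheel '[[0,0,0,0.006,0,0,0],[0,0,0,0.003,0,0,0],[0,0,0,0.0015,0,0,0],[0,0,0,0,0,0,0],[0.087,0,0,0,0,0,0],[0.087,0,0,0,0,0,0],[0.087,0,0,0,0,0,0],[0.087,0,0,0,0,0,0],[0.087,0,0,-0.03,0,0,0],[0.087,0,0,-0.06,0,0,0],[0.087,0,0,-0.05,0,0,0]]';python3 -m handwheel '[[0.087,0.032,0.034,0,0,0,0],[0.087,0.032,0.034,0,0,0,0],[0.087,0.032,0.034,0,0,0,0],[0.087,0.032,0.034,0,0,0,0],[0.087,0.031,0.0347,0,0,0,0],[0.087,0,0,0,0,0,0],[0.087,0,0,0,0,0,0]]'
python3 - <<'E'
from h import *
for n in("top","side"):
    im,X=cloud(n)
    print(n,top(n,X,.456,-.109,.055,.015),top(n,X[...],.656,.011,.045,.03) if n=="side" else "")
    if n=="side": cv2.imwrite("pics/s5.png",cv2.resize(im[110:230,260:420],None,fx=4,fy=4))
E
```

```text
time: 27.05
position: [0.4553, -0.1077, 0.1649]
tool_rot: [2.441, 1.977, 0.001]
ft_force: [1.0, -0.9, -0.4]
grip_width: 1.0
grip_force: 0.0
time: 27.92
position: [0.6546, 0.0117, 0.1626]
tool_rot: [-2.441, -1.976, 0.002]
ft_force: [-0.1, -1.0, 0.7]
grip_width: 0.999
grip_force: 0.0
top [ 0.6315  0.4238 -0.0887  0.0261  0.4203 -0.0867  0.0309] 
side [ 0.6312  0.4304 -0.0803  0.0302  0.4271 -0.0771  0.0307] [0.5773 0.6494 0.0138 0.0444 0.653  0.0109 0.0442]
```

View pics/s5.png

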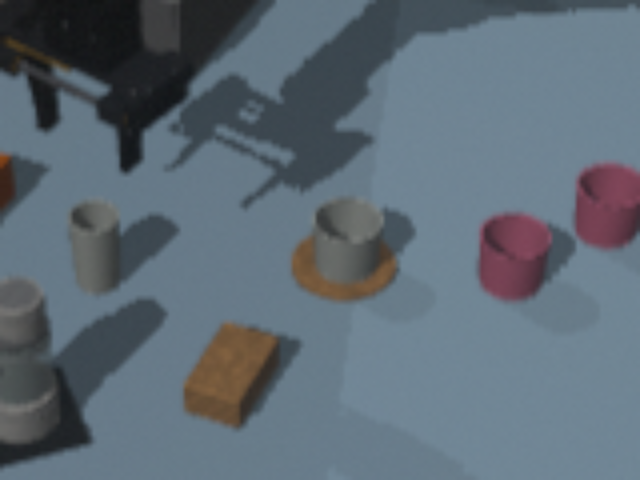

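The white cup stands in the middle of the cork mat at (347,242), and the slim cup is at (95,247). I'll measure the wide cup's rim from both views and grip the slim cup near its rim.

```bash
python3 - <<'E'
from h import *
for n in("top","side"):
    im,X=cloud(n); X[X[...,2]>.1]=np.nan
    print(n,top(n,X,.456,-.109,.055,.015))
E
python3 -m handwheel '[[0.087,0.0007,0.0005,0.04,0,0,0],[0.087,0,0,0.04,0,0,0],[0.087,0,0,0.026,0,0,0],[0.087,0,0,0,0,0,0],[0,0,0,0,0,0,0],[0,0,0,0,0,0,0],[0,0,0,0,0,0,0],[0,0,0,0,0,0,0],[0,0,0,0,0,0,0]]' 6
```

```text
top [ 0.0601  0.4533 -0.1081  0.0323  0.4541 -0.1076  0.0335]
side [ 0.0602  0.451  -0.1045  0.0342  0.4505 -0.1086  0.038 ]
time: 29.25
position: [0.6561, 0.0124, 0.0573]
tool_rot: [2.442, 1.976, 0.0]
ft_force: [0.3, 0.8, -0.0]
grip_width: 0.545
grip_force: 5.9
```

```bash
python3 -m handwheel '[[0,0,0,-0.04,0,0,0],[0,0,0,-0.06,0,0,0],[0,-0.02,-0.022,0,0,0,0],[0,-0.033,-0.036,0,0,0,0],[0,-0.033,-0.036,0,0,0,0],[0,-0.033,-0.036,0,0,0,0],[0,-0.0255,-0.0283,0,0,0,0],[0,-0.014,-0.015,0,0,0,0],[0,0,0,0,0,0,0],[0,0,0,0.015,0,0,0],[0,0,0,0.01,0,0,0],[0,0,0,0,0,0,0]]'
python3 - <<'E'
from h import *
o=[]
for n,c in(("top",(380,190)),("side",(346,155))):
    im,X=cloud(n); u,v=c; o.append(cv2.resize(im[v-45:v+45,u-45:u+45],(390,390)))
cv2.imwrite("pics/s6.png",np.hstack(o))
E
```

```text
time: 30.75
position: [0.4529, -0.1049, 0.1307]
tool_rot: [-2.437, -1.977, -0.001]
ft_force: [-0.5, 0.6, -0.6]
grip_width: 0.544
grip_force: 6.0
```

View pics/s6.png

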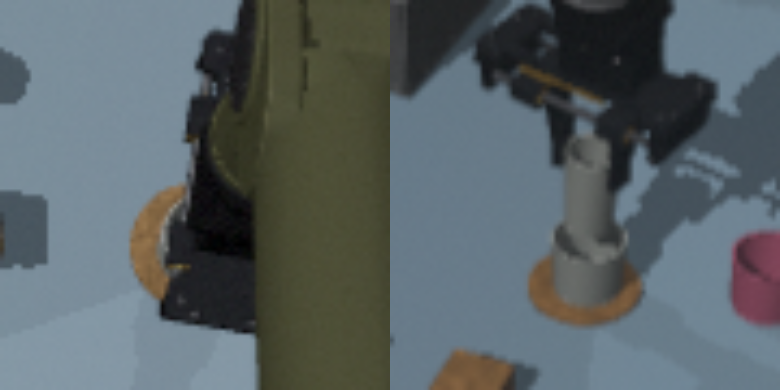

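Side crop: the slim cup (588,190) hangs upright, concentric above the wide cup (588,265). Lowering.

```bash
python3 -m handwheel '[[0,-0.001,0,0.015,0,0,0],[0,0,0,0.02,0,0,0],[0,0,0,0.02,0,0,0],[0,0,0,0.006,0,0,0],[0,0,0,0,0,0,0],[0,0,0,0,0,0,0]]'
```

```text
time: 31.6
position: [0.4537, -0.1075, 0.0718]
tool_rot: [2.441, 1.975, 0.001]
ft_force: [1.2, -0.3, -0.8]
grip_width: 0.545
grip_force: 6.0
```

```bash
python3 -m handwheel '[[0,0,0,0.004,0,0,0],[0,0,0,0.0015,0,0,0],[0,0,0,0.001,0,0,0],[0,0,0,0,0,0,0],[0,0,0,0,0,0,0]]'
```

```text
time: 32.22
position: [0.4531, -0.1074, 0.0647]
tool_rot: [2.442, 1.976, -0.0]
ft_force: [-0.8, -0.4, -0.9]
grip_width: 0.545
grip_force: 6.0
```

```bash
python3 -m handwheel '[[0,0,0,0.0005,0,0,0],[0.087,0,0,0,0,0,0],[0.087,0,0,0,0,0,0],[0.087,0,0,0,0,0,0],[0.087,0,0,0,0,0,0],[0.087,0,0,-0.03,0,0,0],[0.087,0,0,-0.05,0,0,0],[0.087,0,0,-0.05,0,0,0]]';python3 -m handwheel '[[0.087,-0.05,0.01,0,0,0,0],[0.087,-0.05,0.01,0,0,0,0],[0.087,-0.05,0.01,0,0,0,0],[0.087,-0.05,0.01,0,0,0,0],[0.087,-0.03,0,0,0,0,0],[0.087,0,0,0,0,0,0],[0.087,0,0,0,0,0,0]]'
python3 - <<'E'
from h import *
o=[]
for n,c in(("top",(335,175)),("side",(305,185))):
    im,X=cloud(n); X[X[...,2]>.17]=np.nan
    print(n,top(n,X,.453,-.107,.04,.07),top(n,X,.622,.197,.05,.13))
    u,v=c;o.append(cv2.resize(im[v-75:v+75,u-75:u+75],(390,390)))
cv2.imwrite("pics/s7.png",np.hstack(o))
E
```

```text
time: 33.22
position: [0.4529, -0.1071, 0.1953]
tool_rot: [-2.441, -1.976, 0.0]
ft_force: [0.8, -0.9, 0.2]
grip_width: 0.998
grip_force: 0.0
time: 34.1
position: [0.4448, -0.3386, 0.1943]
tool_rot: [-2.44, -1.978, -0.001]
ft_force: [0.8, -0.5, 0.8]
grip_width: 0.999
grip_force: 0.0
top [ 0.0901  0.4525 -0.1089  0.0232  0.4538 -0.1088  0.024 ] [0.1512 0.6202 0.1954 0.0223 0.6214 0.1951 0.0232]
side [ 0.0898  0.4504 -0.1052  0.0245  0.4544 -0.1079  0.0258] [0.1516 0.6174 0.2001 0.0228 0.6198 0.1966 0.0239]
```

View pics/s7.png

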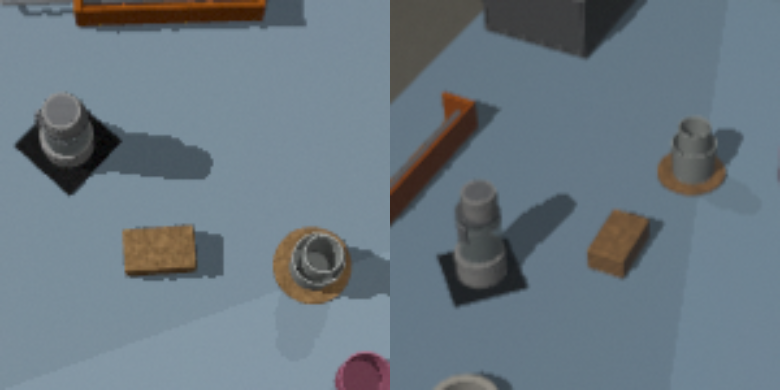

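Both stacks stand upright. The slim cup is nested at (318,257), and its rim measures 0.090 m with both views reading about 3 mm high, against 0.087 m expected. The tin, jar and tin stack is at (63,125), top about 0.15 m. Handing in.

```bash
python3 -c "
from bench import ctrl
print(ctrl.close_job())"
```

```text
the job is handed in; nothing more can be done
None
```

I handed the job in at about 34 s: the wide tin, jar and narrow tin are stacked on the square mat and the slim cup is nested in the wide cup on the round mat. All are let go and centred to within a few mm in the last pictures; the tape roll, block and trowel were never approached, and no verdict came back.

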